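# Clear the leather bench: flats on edge in the rack, punch in the tray

### The job

Clear the bench: take the two flat pieces off the sloping stand and stand each on its lower edge in the slotted wooden rack, fully down in the slot and about centred along it: the thick punching board in the wide middle slot, the thin metal template in either of the narrow slots. Lay the strap-end punch flat in the grey tray, wholly inside. Set things down without dropping them, and leave the thread spool, the jar and the small burnishing block alone.

Things in the scene. Friction and masses are not known exactly. Their poses are not given: they have to be found in the camera images.
- stand: Fixed wooden stand, 270 mm wide (y), 80 mm high, origin under its centre, z up. Board and template rest on its ledge 70 mm either side of the middle, in either order, leaning 28 degrees with tops to its -x (towards the robot). It backs only their lowest 65 mm: above, both faces are free to pinch across the thickness at the top edge's middle, fingers pointing down along the plane.
- board: Loose punching board, white plastic rectangle 100 mm wide, 110 mm tall, 14 mm thick, about 0.17 kg. Origin: middle of the lower edge, on the back face (against the stand). x: across the thickness, back to front face (0 to 14 mm); y: along the width; z: up along the board, lower to upper edge (0 to 110 mm).
- board_foot (a point): Middle of the board's lower edge, mid-thickness (x = 7 mm, y = 0, z = 0 in the board's frame); axes as the board.
- template: Loose bare aluminium template, 6 mm thick, about 0.2 kg, stepped outline: 120 mm wide for the lower 85 mm, then a 70 mm wide tongue up to 130 mm. Origin: middle of the lower (wide) edge, on the back face. x: across the thickness, back to front face (0 to 6 mm); y: along the width; z: up along it (0 to 130 mm).
- template_foot (a point): Middle of the template's lower edge, mid-thickness (x = 3 mm, y = 0, z = 0 in its frame); axes as the template.
- rack: Fixed wooden block, 192 mm along x, 110 mm along y, 55 mm high, z up; origin: centre of its underside. Three slots run through along its y, open at both ends, 43 mm deep (floor 12 mm above the bench), edges rounded by 3 mm: one 20 mm wide at x = 0, and one 12 mm wide at x = -60 mm and another at x = +60 mm.
- slot_near (a point): Centre of the floor of the narrow (12 mm) slot at the rack's x = -60 mm; axes as the rack (slot along y).
- slot_wide (a point): Centre of the floor of the wide (20 mm) middle slot; axes as the rack (slot along y).
- slot_far (a point): Centre of the floor of the narrow (12 mm) slot at the rack's x = +60 mm; axes as the rack (slot along y).
- punch: Loose strap-end punch, dark steel, 130 mm long, 14 mm thick, about 0.29 kg, lying flat on the bench. Origin: on its underside, mid-length; x along it: 14 mm square shank from x = -65 to +15 mm, then a blade 24 mm wide to x = +40 mm and 38 mm wide to x = +65 mm. Centre of mass near x = +14 mm. z up.
- punch_butt (a point): Middle of the punch's shank end (x = -65 mm, 7 mm above its underside).
- punch_edge (a point): Middle of the punch's blade edge (x = +65 mm, 7 mm above its underside).
- tray: Fixed open grey tray, 110 mm along x, 200 mm along y, 30 mm high, walls and floor 5 mm thick. Origin: centre of its underside, z up.
- spool: Bystander: upright thread spool, 72 mm diameter, 90 mm high. Origin: centre of its underside.
- jar: Bystander: upright amber glass jar, 64 mm diameter, 85 mm high. Origin: centre of its underside.
- burnisher: Bystander: grooved wooden burnishing block, 45 x 75 mm, 30 mm high. Origin: centre of its underside.

How it is judged (in metres and radians):
At the end, for the whole second after the job is handed in: Board in the wide slot, template in a narrow one: foot within 8 mm of the slot floor, 9 mm of its middle line and 30 mm of its centre lengthwise; upright within 0.25 rad. Both ends of the punch inside the tray, lower than 30 mm above its underside. All three at rest (x of board_foot in the frame of slot_wide between -0.009 and 0.009 m and y of board_foot in the frame of slot_wide between -0.03 and 0.03 m and z of board_foot in the frame of slot_wide below 0.008 m and angle between each of board, template's own z axis and vertical below 0.25 rad and linear speed of each of board, template, punch below 0.02 m/s and ((x of template_foot in the frame of slot_near between -0.009 and 0.009 m and y of template_foot in the frame of slot_near between -0.03 and 0.03 m and z of template_foot in the frame of slot_near below 0.008 m) or (x of template_foot in the frame of slot_far between -0.009 and 0.009 m and y of template_foot in the frame of slot_far between -0.03 and 0.03 m and z of template_foot in the frame of slot_far below 0.008 m)) and x of punch_butt in the frame of tray between -0.05 and 0.05 m and y of punch_butt in the frame of tray between -0.095 and 0.095 m and z of each of punch_butt, punch_edge in the frame of tray below 0.03 m and x of punch_edge in the frame of tray between -0.05 and 0.05 m and y of punch_edge in the frame of tray between -0.095 and 0.095 m); the robot touches nothing.
It fails at once if the spool, the jar or the small burnishing block is moved more than 30 mm (distance of any of spool, jar, burnisher from where it was at the start of the episode above 0.03 m).
It fails at once if the board, the template or the punch is dropped (faster than 0.8 m/s while not held) ((linear speed of board above 0.8 m/s and contact force between the fingers and board below 0.1 N) or (linear speed of template above 0.8 m/s and contact force between the fingers and template below 0.1 N) or (linear speed of punch above 0.8 m/s and contact force between the fingers and punch below 0.1 N)).
It also fails if it takes over 72 s, if anything falls off the work surface, if the arm or the gripper's body presses on something with over 40 N, if the wrist force passes 120 N, or if a joint passes its speed limit or range.

### The arm

A 6-joint arm with a two-finger parallel gripper is mounted at the origin on the work surface. World frame = base frame: x ahead of the robot, y to its left, z up, the work surface at z = 0. Lengths are in mm, angles in degrees, forces in N, time in s.
With the tool pointing down it reaches from about 225 to 875 mm from the base axis. Payload 3.4 kg.
Tool frame: the origin (TCP) lies midway between the tips of the shut fingers; the grasp point (between the pads) lies 19 mm behind it; z points along the fingers, y is the line along which they close (so a half turn about z gives the same grasp; the last joint's range is limited). The gripper opens to 85 mm and grips with 20 to 120 N. Pads are 22 mm wide; open, the fingers measure 114 mm over their backs; the gripper's body (76 mm by 85 mm) begins 54 mm behind the grasp point. The pads swing forward as they close: fully open they stand 13 mm farther back than shut.
Start: joints at [-81.99, 15.808, 86.224, -0, 77.962, -6.933], TCP at [148.263, -555.59, 231.328] pointing down, gripper open.
Joint ranges: [-165.64, 165.64], [-43.16, 119.46], [12.63, 154.43], [-67.54, 247.53], [6.08, 155.33], [-154.97, 154.97]. Speed limits (degrees/s): [147.25, 147.25, 180, 180, 180, 180].

### API

Orientations are given as [roll, pitch, yaw] about the fixed x, y, z axes, in that order (R = Rz(yaw) Ry(pitch) Rx(roll)).
In Python, from cell import bot gives the robot as it stands.
- The arm moves only by the shell command python3 -m pendant 'ROWS' [FORCE]. ROWS is JSON, a list of rows, each a list of 7 numbers: the shift along the tool's x, y, z scaled (see below), then the turn, a rotation vector about the tool's x, y, z scaled (see below), then the opening, from 0 (shut) to 1 (fully open). In form: [[dx, dy, dz, ax, ay, az, grip], ...]. A call has 1 to 5 rows; each row is the pose to reach, as a shift and turn from the pose commanded when the call began, along the tool's axes at that moment; what a row does not reach only later rows make up. The controller multiplies each number of a shift by 0.12 m and each number of a turn by 90 degrees. A row lasts 1/8 s, in which the tool goes at most 62.5 mm and 10.7 degrees, less where a joint would pass 70% of its speed; a pose out of reach is approached as far as the arm can. A call with a number of a shift or a turn outside -1 to 1 is refused whole. A call with a gripper value outside its range is refused whole. The fingers move at their own pace and stop on an object; FORCE is the grip in N (left out, the last holds). Time passes only in rows, so rows that repeat a pose let the fingers close. It gives the time, the measured TCP pose, the force, the opening and the grip force at its end, in the units of the state.
- bot.state(): the state, without advancing time (a new reading comes with each control period).
- bot.capture(name): name is "scene" or "side" or "wrist"; returns (picture, depth): 480x640x3 uint8, blue, green, red; 480x640 float32, mm along the optical axis (not along the pixel's ray), 0 where there is no reading.
- bot.camera_params(name): a dict with "fx", "fy", "cx", "cy" (pixels), "xyz" and "orientation" of the camera in the world. Camera axes: x right, y up, looking along -z (the intrinsics and any distortion apply to the point x, -y, -z); pixel columns grow to the right and rows downward; lengths in mm; the calibration is good to about 2 mm. A picture is of the moment at which its call begins: read the wrist's pose just before it. camera_params takes no time and is no camera call; for the wrist camera it gives the pose at the moment of the call.
- bot.sign_off(): hands the job in; it is judged then, once.
The state is a dict: "time": time; "qpos": joint angles; "qd": joint speeds; "joint_torque": joint torques, N m; "eef_pos": TCP position; "tcp_rot": TCP orientation; "contact_force": force on the tool from outside, world axes, zero at the start; "moment": the same for the moment, N m; "finger_gap": opening from 0.0 (shut) to 1.0 (fully open); "grasp_force": force on a finger pad.
Only numpy, scipy, OpenCV 4.12 (cv2) and the standard library are available. Lean on these libraries where they do the work, as an engineer would, in place of code of your own. Each camera call takes 0.05 s, during which the arm holds its last target. There are 200 camera calls.

## Working session

There is one attempt and no reset: what is moved stays moved. The work goes in short steps, Python scripts to look and compute and a shell command to move; the robot and the scene stay as the last step left them, time stands still between calls to the robot, and variables do not carry over. Pictures are saved under pics/ and viewed, at most 10 in all, crops included, and the job is handed in when it is done.

```bash
mkdir -p pics; ls; python3 - <<'E'
from cell import bot
import cv2,numpy as np
print(bot.state())
for n in("scene","side"):
    p,d=bot.capture(n); cv2.imwrite(f"pics/{n}0.png",p); np.savez(f"{n}0.npz",p=p,d=d)
    print(n,bot.camera_params(n))
E
```

```text
pics
{'time': 0.0, 'qpos': array([-8.19882481e+01,  1.58468250e+01,  8.62937604e+01,  1.67511296e-03,
        7.79622802e+01, -6.93285861e+00]), 'qd': array([-0.00352985, -0.03941855,  0.01523874,  0.00425789,  0.01668178,
       -0.01528466]), 'joint_torque': array([-5.58600150e-04, -4.16770148e+01, -2.45806968e+01, -4.91112569e-04,
        1.09796741e-02, -3.23726113e-07]), 'eef_pos': array([ 148.21566767, -555.03436449,  230.457796  ]), 'tcp_rot': array([-1.79898084e+02, -1.40421832e-02,  1.49442472e+01]), 'contact_force': array([0.53565366, 0.13842775, 0.32423856]), 'moment': array([ 0.02728188, -0.04408679,  0.04183119]), 'grasp_force': 0.0, 'finger_gap': 1.0004317324040592}
scene {'fx': 508.36015079817275, 'fy': 508.36015079817275, 'cx': 316.95218320338216, 'cy': 243.64741986972473, 'xyz': array([1356.70364673, -192.37432106,  986.48774965]), 'orientation': array([40.27188962, -0.09784829, 74.53603884])}
side {'fx': 603.6497979666494, 'fy': 603.6497979666494, 'cx': 321.40762931022795, 'cy': 241.82497685214253, 'xyz': array([ 433.18244964,  830.55466988, 1046.47420732]), 'orientation': array([  39.68681287,   -0.46221739, -168.44477126])}
```

View pics/scene0.png

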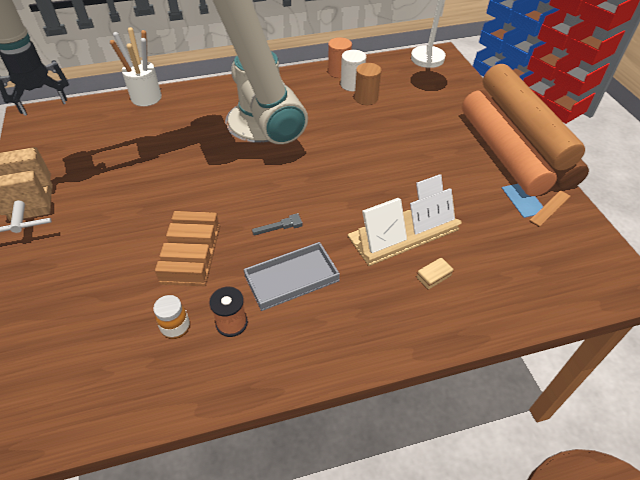

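View pics/side0.png

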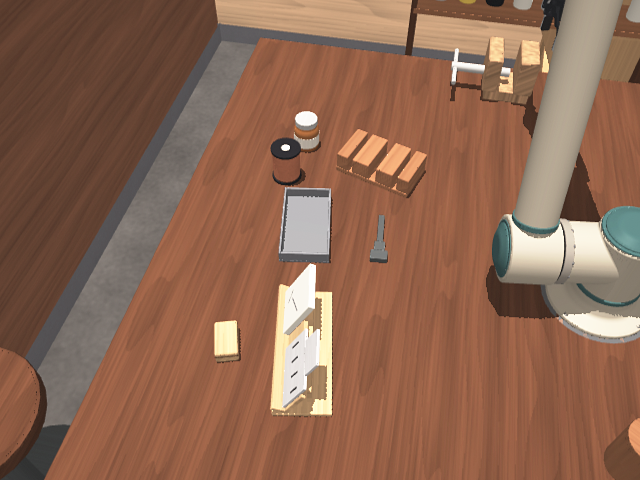

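The scene view, taken from the far side, shows:
- the rack at about (188,247)
- the punch at (278,225), blade to the right
- the tray at (291,275)
- the board at (385,225) and the template at (433,207) on the stand
- the spool or jar at (228,310) and (172,316)
- the burnisher at (435,272)

The side view shows the same layout: rack (382,162), punch (379,240), tray (306,225), board (300,300), template (300,367). I'll deproject both views next.

```bash
cat > h.py <<'E'
import numpy as np, cv2
from scipy.spatial.transform import Rotation as R
from cell import bot
def rot(o): return R.from_euler('xyz',o,degrees=True).as_matrix()
def rays(c,uv):
    uv=np.atleast_2d(uv).astype(float)
    d=np.c_[(uv[:,0]-c['cx'])/c['fx'],-(uv[:,1]-c['cy'])/c['fy'],-np.ones(len(uv))]
    return d@rot(c['orientation']).T
def onplane(c,uv,z):
    d=rays(c,uv); return c['xyz']+d*((z-c['xyz'][2])/d[:,2])[:,None]
def cloud(c,d):
    v,u=np.mgrid[0:480,0:640]
    r=rays(c,np.c_[u.ravel(),v.ravel()])
    P=c['xyz']+r*d.reshape(-1,1); P[d.ravel()<=0]=np.nan
    return P.reshape(480,640,3)
def tri(c1,p1,c2,p2):
    a,b=rays(c1,p1)[0],rays(c2,p2)[0]
    s=np.linalg.lstsq(np.c_[a,-b],c2['xyz']-c1['xyz'],rcond=None)[0]
    q1,q2=c1['xyz']+a*s[0],c2['xyz']+b*s[1]
    return (q1+q2)/2,np.linalg.norm(q1-q2)
E
python3 - <<'E'
from h import *
for n in("scene","side"):
    f=np.load(n+"0.npz"); c=bot.camera_params(n); P=cloud(c,f['d']); p=f['p']
    hsv=cv2.cvtColor(p,cv2.COLOR_BGR2HSV)
    x,y,z=P[...,0],P[...,1],P[...,2]
    ws=(x>250)&(x<900)&(y>-450)&(y<450)
    print(n,"bench z",np.nanmedian(z[ws]))
    m=(ws&(z>7)&(z<200)).astype(np.uint8)
    k,l,s,_=cv2.connectedComponentsWithStats(m)
    for i in range(1,k):
        if s[i,4]<80: continue
        q=P[l==i]; top=np.percentile(q[:,2],97)
        t=q[q[:,2]>top-6]
        rr=cv2.minAreaRect(q[:,:2].astype(np.float32)); rt=cv2.minAreaRect(t[:,:2].astype(np.float32))
        print(s[i],hsv[l==i].mean(0).round(),"top%.0f"%top,np.round(np.r_[rr[0],rr[1],rr[2]],1),np.round(np.r_[rt[0],rt[1],rt[2]],1))
E
```

```text
scene bench z 0.9308476805426267
[ 347  174  114   91 5096] [ 22.  40. 214.] top129 [577.1 255.9 114.1 276.5  10.3] [562.1 244.1  19.6 224.9  15.7]
[ 155  211   64   74 3605] [ 13. 141. 180.] top59 [ 501.2 -281.6  112.2  198.3   71.5] [ 501.4 -281.3  109.7  195.6   71.5]
[252 213  50  22 383] [ 85.  17. 114.] top18 [470.1 -56.   42.1 129.1   5.5] [475.7 -54.3  38.7 130.2  10.1]
[ 243  242   96   68 1714] [115.  11. 130.] top33 [633.4 -58.2 130.7 201.3   9.6] [641.1 -57.2 115.  200.6   9.7]
[416 258  37  31 649] [ 18. 100. 217.] top34 [728.4 272.3  46.3  76.7  16.7] [728.3 272.2  46.5  74.2  20.1]
[ 209  287   38   49 1370] [69. 76. 99.] top93 [ 725.8 -216.3   69.5   73.2   82. ] [ 725.8 -216.3   69.5   73.2   82. ]
[ 153  295   36   43 1134] [ 19.  58. 185.] top88 [ 706.  -338.1   61.2   61.    52.1] [ 703.1 -338.4   55.9   55.    18.6]
side bench z 0.8773831475193674
[ 271  111   49   73 1974] [ 40.  74. 138.] top93 [ 717.4 -274.2  197.7   73.8   80.9] [ 719.9 -271.   185.2   73.6   82.8]
[ 336  129   91   66 3485] [ 12. 131. 186.] top59 [ 502.6 -280.6  119.3  195.    71.6] [ 502.5 -279.4  116.4  192.4   71.9]
[ 279  187   52   75 1189] [130.   7. 133.] top33 [642.8 -56.3 110.4 207.1   9.8] [642.4 -55.7 109.9 205.8   9.8]
[370 215  18  47 449] [ 55.  10. 122.] top18 [474.2 -52.8  37.5 133.1   7.6] [474.3 -53.4  37.5 130.8   7.6]
[ 270  263   62  153 7469] [ 19.  50. 228.] top130 [578.9 254.3 109.4 276.4  10.9] [561.5 246.6  18.  224.2  15.5]
[214 320  25  41 940] [ 22.  74. 233.] top33 [727.9 274.6  45.2  78.5  18.1] [727.7 274.6  44.5  75.6  18. ]
```

```bash
python3 - <<'E'
from h import *
for n in("scene","side"):
    f=np.load(n+"0.npz"); c=bot.camera_params(n); P=cloud(c,f['d']); p=f['p']
    hsv=cv2.cvtColor(p,cv2.COLOR_BGR2HSV)
    x,y,z=P[...,0],P[...,1],P[...,2]
    base=(x>480)&(x<680)&(y>90)&(y<420)&(hsv[...,1]<28)&(z>25)
    k,l,s,_=cv2.connectedComponentsWithStats(base.astype(np.uint8))
    for i in range(1,k):
        if s[i,4]<250: continue
        m=cv2.erode((l==i).astype(np.uint8),np.ones((3,3)))>0
        q=P[m]; 
        keep=np.ones(len(q),bool)
        for _ in range(8):
            o=q[keep].mean(0); nv=np.linalg.svd(q[keep]-o)[2][2]; keep=abs((q-o)@nv)<max(2.5,np.percentile(abs((q-o)@nv),60) if _<3 else 0)
        if nv[2]<0: nv=-nv
        # exact outline by casting mask-edge rays onto this plane
        v,u=np.nonzero(l==i); d=rays(c,np.c_[u,v]); Q=c['xyz']+d*(((o-c['xyz'])@nv)/(d@nv))[:,None]
        ex=np.cross([0,0,1],nv); ex/=np.linalg.norm(ex); up=np.cross(nv,ex)
        a=np.c_[(Q-o)@ex,(Q-o)@up]
        rr=cv2.minAreaRect(a.astype(np.float32))
        top=a[:,1]>a[:,1].max()-12
        um=(np.percentile(a[top,0],2)+np.percentile(a[top,0],98))/2
        T=o+um*ex+a[:,1].max()*up
        print(n,s[i],"in",keep.mean().round(2),"n",nv.round(3),"yaw%.1f lean%.1f"%(np.degrees(np.arctan2(nv[1],nv[0])),np.degrees(np.arcsin(nv[2]))),"rect",np.round(np.r_[rr[1],rr[2]],1),"topmid(front)",T.round(1),"topw",np.ptp(a[top,0]).round(1))
E
```

```text
scene [ 410  175   45   59 1728] in 0.77 n [0.871 0.167 0.462] yaw10.9 lean27.5 rect [121.3 132.6   0.9] topmid(front) [537.  318.4 142.4] topw 68.6
scene [ 363  198   43   55 1640] in 0.77 n [0.868 0.168 0.467] yaw10.9 lean27.8 rect [113.5 104.3  89.8] topmid(front) [578.1 182.  130.6] topw 101.4
side [ 283  264   33   70 1327] in 0.86 n [0.865 0.165 0.473] yaw10.8 lean28.2 rect [130.8 114.3  89.6] topmid(front) [567.3 199.  146.5] topw 99.7
side [ 282  328   38   79 1821] in 0.99 n [0.866 0.166 0.471] yaw10.8 lean28.1 rect [1.223e+02 1.379e+02 1.000e-01] topmid(front) [533.7 322.8 148.1] topw 72.5
```

```bash
cat >> h.py <<'E'
def Rtool(yaw,lean=0,ypl=None):
    "tool down, tool x at yaw; lean: tool z tipped by lean towards (yaw-90)"
    Z=np.array([0,0,-1.]);X=np.array([np.cos(np.radians(yaw)),np.sin(np.radians(yaw)),0])
    M=np.c_[X,np.cross(Z,X),Z]
    return R.from_rotvec(-np.radians(lean)*X).as_matrix()@M if lean else M
def plan(targets,p=None,M=None):
    s=bot.state()
    if p is None: p=s['eef_pos']; M=rot(s['tcp_rot'])
    for t,T in targets:
        t=np.array(t,float); d=M.T@(t-p); w=R.from_matrix(M.T@T).as_rotvec()
        n=int(max(np.ceil(np.abs(d).max()/119),np.ceil(np.degrees(np.linalg.norm(w))/50),1))
        p0=p; w0=R.from_matrix(M.T@T)
        for i in range(n):
            tp=p0+(t-p0)*(i+1)/n; dw=w0.as_rotvec()/n
            d=M.T@(tp-p); row=np.round(np.r_[d/120,dw/(np.pi/2)],3)
            rows=max(np.ceil(np.linalg.norm(d)/62.5),np.ceil(np.degrees(np.linalg.norm(dw))/10.7))
            p=p+M@(row[:3]*120); M=M@R.from_rotvec(row[3:]*np.pi/2).as_matrix()
            print(row.tolist(),"rows>=%d"%rows,"->",p.round(1))
    return p,M
E
python3 - <<'E'
from h import *
s=bot.state(); M=rot(s['tcp_rot']); c=bot.camera_params("wrist")
print(c['fx'],"cam offset in tool",(M.T@(c['xyz']-s['eef_pos'])).round(1),"\ncam axes in tool\n",(M.T@rot(c['orientation'])).round(2))
print((Rtool(100.9,28)).round(3))
plan([([400,-260,300],Rtool(75)),([420,-60,230],Rtool(97.6))])
E
```

```text
344.4984384457147 cam offset in tool [  69.8   -1.3 -143.8] 
cam axes in tool
 [[-0.    0.96  0.27]
 [ 1.   -0.    0.  ]
 [ 0.    0.27 -0.96]]
[[-0.189  0.867  0.461]
 [ 0.982  0.167  0.089]
 [-0.     0.469 -0.883]]
[0.887, -0.612, -0.192, -0.0, -0.0, -0.222] rows>=3 -> [ 232.1 -456.7  253.7]
[1.043, -0.272, -0.192, -0.0, -0.0, -0.222] rows>=3 -> [ 316.  -358.4  276.9]
[1.073, 0.101, -0.191, -0.0, -0.0, -0.222] rows>=3 -> [ 400.  -260.   299.9]
[0.826, -0.137, 0.293, -0.0, -0.001, -0.126] rows>=2 -> [ 410.  -160.   264.9]
[0.837, 0.029, 0.291, -0.0, -0.001, -0.126] rows>=2 -> [420. -60. 230.]
```

```bash
sed -i 's/np.ceil(np.abs(d).max()\/119)/np.ceil(np.linalg.norm(d)\/118)/' h.py; python3 - <<'E'
from h import *
plan([([480,-250,270],Rtool(75)),([474,-70,230],Rtool(97.6))])
E
```

```text
[0.832, -0.436, -0.081, -0.0, -0.0, -0.167] rows>=2 -> [ 231.2 -478.8  240.3]
[0.916, -0.205, -0.082, -0.0, -0.0, -0.167] rows>=2 -> [ 314.1 -402.6  250.3]
[0.939, 0.039, -0.081, -0.0, -0.0, -0.167] rows>=2 -> [ 397.1 -326.3  260.1]
[0.896, 0.281, -0.082, -0.0, -0.0, -0.167] rows>=2 -> [ 480.  -250.   270.1]
[0.718, -0.217, 0.168, -0.0, -0.001, -0.125] rows>=2 -> [ 477. -160.  250.]
[0.747, -0.073, 0.167, -0.0, -0.001, -0.125] rows>=2 -> [474.1 -70.  230. ]
```

```bash

python3 -m pendant '[[0.42,-0.22,-0.04,0,0,-0.083,1],[0.832,-0.436,-0.081,0,0,-0.167,1],[0.832,-0.436,-0.081,0,0,-0.167,1]]'
python3 -m pendant '[[0.46,-0.1,-0.04,0,0,-0.083,1],[0.916,-0.205,-0.082,0,0,-0.167,1],[0.916,-0.205,-0.082,0,0,-0.167,1]]'
python3 -m pendant '[[0.47,0.02,-0.04,0,0,-0.083,1],[0.939,0.039,-0.081,0,0,-0.167,1],[0.939,0.039,-0.081,0,0,-0.167,1]]'
python3 -m pendant '[[0.45,0.14,-0.04,0,0,-0.083,1],[0.896,0.281,-0.082,0,0,-0.167,1],[0.896,0.281,-0.082,0,0,-0.167,1],[0.896,0.281,-0.082,0,0,-0.167,1]]'
python3 - <<'E'
from h import *
c=bot.camera_params("wrist"); p,d=bot.capture("wrist"); cv2.imwrite("pics/w1.png",p); np.savez("w1.npz",p=p,d=d,**c)
E
```

```text
time: 0.48
eef_pos: [233.4, -476.6, 241.3]
tcp_rot: [-180.0, -0.1, 30.2]
contact_force: [0.2, 0.1, -0.5]
finger_gap: 1.002
grasp_force: 0.0
time: 0.85
eef_pos: [315.9, -401.4, 251.0]
tcp_rot: [180.0, -0.0, 45.2]
contact_force: [-0.2, -1.0, -0.8]
finger_gap: 1.003
grasp_force: 0.0
time: 1.23
eef_pos: [398.6, -325.9, 260.6]
tcp_rot: [180.0, -0.0, 60.2]
contact_force: [-0.4, -0.9, -1.0]
finger_gap: 0.997
grasp_force: 0.0
time: 1.72
eef_pos: [478.9, -252.1, 269.8]
tcp_rot: [-179.9, 0.1, 74.9]
contact_force: [-0.2, -0.2, 0.7]
finger_gap: 1.0
grasp_force: 0.0
```

View pics/w1.png

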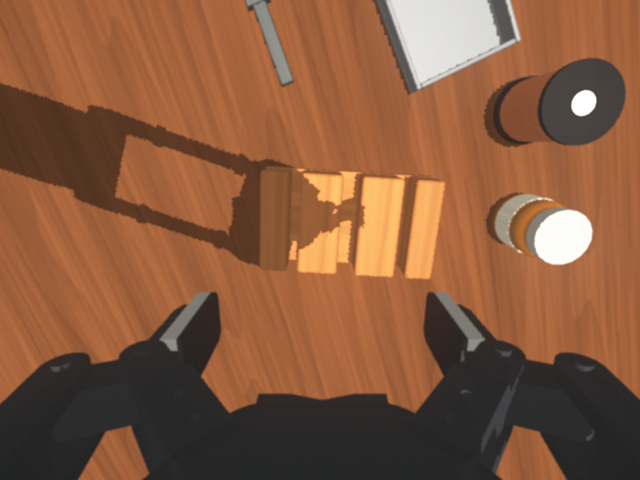

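The wrist view shows four rack ribs spanning x≈262–443, y≈168–278. The wide slot sits at x≈348 and the narrow ones at ≈295 and ≈404. The punch shank ends at (285,80), and the tray is at top right. I'll fit the rib tops.

```bash
python3 - <<'E'
from h import *
f=np.load("w1.npz"); c={k:f[k] for k in('fx','fy','cx','cy','xyz','orientation')}
P=cloud(c,f['d']); z=P[...,2]; x,y=P[...,0],P[...,1]
reg=(abs(x-502)<130)&(abs(y+281)<100)
print("bench",np.nanmedian(z[~reg&(z<10)]).round(2),"rack top",np.median(z[reg&(z>45)]).round(2),"floor",np.median(z[reg&(z>6)&(z<25)]).round(2))
top=np.median(z[reg&(z>45)])
m=(reg&(abs(z-top)<5)).astype(np.uint8)
k,l,s,_=cv2.connectedComponentsWithStats(m)
allp=[]
for i in range(1,k):
    if s[i,4]<300: continue
    v,u=np.nonzero(l==i); Q=onplane(c,np.c_[u,v],top)[:,:2]; allp.append(Q)
    r=cv2.minAreaRect(Q.astype(np.float32)); print(s[i],np.round(np.r_[r[0],r[1],r[2]],1))
A=np.vstack(allp); r=cv2.minAreaRect(A.astype(np.float32)); print("all",np.round(np.r_[r[0],r[1],r[2]],2))
a=r[2] if r[1][0]<r[1][1] else r[2]-90
a=np.radians(a); a = a if np.sin(a)>0 else a+np.pi
ey=np.array([np.cos(a),np.sin(a)]); ex=np.array([ey[1],-ey[0]])
C=np.array(r[0])
for Q in allp:
    t=(Q-C)@ex; w=(Q-C)@ey; print("rib x %.1f..%.1f  y %.1f..%.1f"%(*np.percentile(t,[1,99]),*np.percentile(w,[1,99])))
# punch lower part
m=((z>8)&(z<22)&(x<540)&(y>-190)).astype(np.uint8)
Q=P[m>0]; print("punch part",len(Q))
E
```

```text
bench 1.06 rack top 345.97 floor 13.13
[ 127  363   85  110 1846] [ 441.6 -233.3   34.2   17.6   39.6]
[ 432  363   85  110 1888] [ 520.2 -254.4   17.5   34.1   20.5]
[   0  376   93  104 3609] [ 415.1 -232.1   30.8   19.6   75.4]
[ 566  377   74   64 2168] [ 546.  -258.6   15.6   18.6    5. ]
[ 230  393  184   23 2736] [ 481.5 -241.9    6.3   43.7   75. ]
[ 551  441   45   39 1263] [ 537.  -274.3   12.1   10.7   75. ]
all [ 479.45 -247.45   34.32  151.89   75.04]
rib x -44.2..-26.3  y -13.6..16.6
rib x 27.4..45.1  y -13.6..16.6
rib x -74.8..-57.0  y -16.5..12.9
rib x 58.2..75.2  y -3.6..12.8
rib x -19.6..20.7  y 3.0..9.0
rib x 58.0..67.8  y -16.8..-5.4
punch part 1244
```

Gripper pixels got in, so I'll limit the height range.

```bash
python3 - <<'E'
from h import *
f=np.load("w1.npz"); c={k:f[k] for k in('fx','fy','cx','cy','xyz','orientation')}
P=cloud(c,f['d']); z=P[...,2]; x,y=P[...,0],P[...,1]
reg=(abs(x-502)<130)&(abs(y+281)<100)&(z<75)
rk=reg&(z>45); top=np.median(z[rk]); fl=reg&(z>7)&(z<22)
print("rack top",top.round(2),"n",rk.sum(),"floor",np.median(z[fl]).round(2),fl.sum())
m=(reg&(abs(z-top)<4)).astype(np.uint8)
k,l,s,_=cv2.connectedComponentsWithStats(m)
allp=[]
for i in range(1,k):
    if s[i,4]<300: continue
    v,u=np.nonzero(l==i); Q=onplane(c,np.c_[u,v],top)[:,:2]; allp.append(Q)
    r=cv2.minAreaRect(Q.astype(np.float32)); print(s[i],np.round(np.r_[r[0],r[1],r[2]],1))
A=np.vstack(allp); r=cv2.minAreaRect(A.astype(np.float32)); print("all",np.round(np.r_[r[0],r[1],r[2]],2))
a=np.radians(r[2] if r[1][0]<r[1][1] else r[2]-90); a = a if np.sin(a)>0 else a+np.pi
ey=np.array([np.cos(a),np.sin(a)]); ex=np.array([ey[1],-ey[0]]); C=np.array(r[0]); print("slot dir",np.degrees(a))
for Q in allp:
    t=(Q-C)@ex; w=(Q-C)@ey; print("rib x %.1f..%.1f  y %.1f..%.1f"%(*np.percentile(t,[1,99]),*np.percentile(w,[1,99])))
# punch from scene+side views, colour-free: rays of mask onto its measured top
for n in("scene","side"):
    g=np.load(n+"0.npz"); cc=bot.camera_params(n); Q=cloud(cc,g['d']); zz=Q[...,2]
    m=(abs(Q[...,0]-474)<60)&(abs(Q[...,1]+54)<90)&(zz>8)&(zz<30)
    t=np.median(zz[m]); q=Q[m]; ax=np.linalg.svd(q[:,:2]-q[:,:2].mean(0))[2][0]; ax*=np.sign(ax[1])
    sh=q[((q[:,:2]-q[:,:2].mean(0))@ax)<5]; b=np.linalg.svd(sh[:,:2]-sh[:,:2].mean(0))[2][0]; b*=np.sign(b[1])
    e=(q[:,:2]-sh[:,:2].mean(0))@b; mid=sh[:,:2].mean(0)+b*(np.percentile(e,.5)+np.percentile(e,99.5))/2
    print(n,"punch top",t.round(1),"dir all %.1f shank %.1f"%(np.degrees(np.arctan2(ax[1],ax[0])),np.degrees(np.arctan2(b[1],b[0]))),"mid",mid.round(1),"len",np.ptp(e).round(1))
E
```

```text
rack top 55.87 n 13978 floor 13.08 2754
[ 259  170   30  101 2785] [ 424.6 -252.   109.2   29.9   71.5]
[ 297  172   46  102 4040] [ 470.6 -267.4  109.2   43.6   71.5]
[ 354  176   51  101 4031] [ 530.7 -287.5  109.1   43.8   71.4]
[ 403  179   42  100 2758] [ 576.7 -302.9  109.1   30.2   71.4]
all [ 500.72 -277.5   109.22  190.45   71.47]
slot dir 71.47362518310547
rib x -94.9..-65.7  y -53.3..53.4
rib x -53.1..-10.4  y -53.3..53.5
rib x 10.2..53.1  y -53.2..53.5
rib x 65.5..94.9  y -53.2..53.5
scene punch top 14.0 dir all 94.5 shank 95.4 mid [472.1 -55.2] len 129.0
side punch top 14.1 dir all 95.0 shank 94.1 mid [472.2 -53.7] len 132.0
```

```bash
python3 - <<'E'
from h import *
plan([([472,-51.5,95],Rtool(95)),([472,-51.5,5],Rtool(95))])
E
```

```text
[0.534, -0.163, 0.485, -0.0, 0.0, -0.075] rows>=2 -> [ 476.5 -185.3  211.7]
[0.549, -0.099, 0.486, -0.0, 0.0, -0.075] rows>=2 -> [ 474.2 -118.4  153.3]
[0.557, -0.033, 0.485, -0.0, 0.0, -0.075] rows>=2 -> [472.  -51.5  95. ]
[0.001, 0.001, 0.75, -0.001, 0.0, 0.001] rows>=2 -> [472.  -51.5   5. ]
```

```bash

python3 -m pendant '[[0.27,-0.08,0.24,0,0,-0.037,1],[0.534,-0.163,0.485,0,0,-0.075,1],[0.534,-0.163,0.485,0,0,-0.075,1]]'
python3 -m pendant '[[0.27,-0.05,0.24,0,0,-0.037,1],[0.549,-0.099,0.486,0,0,-0.075,1],[0.549,-0.099,0.486,0,0,-0.075,1]]'
python3 -m pendant '[[0.28,-0.02,0.24,0,0,-0.037,1],[0.557,-0.033,0.485,0,0,-0.075,1],[0.557,-0.033,0.485,0,0,-0.075,1],[0.557,-0.033,0.485,0,0,-0.075,1]]'
python3 -m pendant '[[0,0,0.25,0,0,0,1],[0,0,0.5,0,0,0,1],[0,0,0.7,0,0,0,1],[0,0,0.75,0,0,0,1],[0,0,0.75,0,0,0,1]]'
python3 -m pendant '[[0,0,0,0,0,0,0],[0,0,0,0,0,0,0],[0,0,0,0,0,0,0],[0,0,0,0,0,0,0],[0,0,0,0,0,0,0]]' 50
python3 -m pendant '[[0,0,0,0,0,0,0],[0,0,0,0,0,0,0],[0,0,0,0,0,0,0]]' 50
```

```text
time: 2.15
eef_pos: [474.4, -182.4, 209.9]
tcp_rot: [-179.6, -0.1, 81.7]
contact_force: [0.0, -1.1, 1.2]
finger_gap: 1.001
grasp_force: 0.0
time: 2.52
eef_pos: [473.4, -116.4, 152.6]
tcp_rot: [-179.8, -0.0, 88.5]
contact_force: [-0.2, 0.7, 0.4]
finger_gap: 1.001
grasp_force: 0.0
time: 3.02
eef_pos: [475.0, -51.8, 97.1]
tcp_rot: [179.8, 0.1, 95.2]
contact_force: [0.0, -0.6, 0.6]
finger_gap: 0.999
grasp_force: 0.0
time: 3.65
eef_pos: [474.2, -50.8, 6.5]
tcp_rot: [179.9, 0.1, 95.2]
contact_force: [-0.2, 0.8, -0.6]
finger_gap: 0.999
grasp_force: 0.0
time: 4.28
eef_pos: [472.9, -49.7, 6.2]
tcp_rot: [-180.0, 0.0, 95.3]
contact_force: [-1.6, 0.7, 5.4]
finger_gap: 0.141
grasp_force: 55.3
time: 4.65
eef_pos: [472.9, -49.7, 6.2]
tcp_rot: [-180.0, 0.0, 95.3]
contact_force: [-2.4, -0.1, 6.1]
finger_gap: 0.142
grasp_force: 55.3
```

```bash
python3 - <<'E'
from h import *
for n in("scene","side"):
    g=np.load(n+"0.npz"); Q=cloud(bot.camera_params(n),g['d']); m=np.hypot(Q[...,0]-642,Q[...,1]+56)<30
    print(n,"tray floor",np.median(Q[m][:,2]).round(2))
p,M=plan([([472.9,-49.7,80],Rtool(95.3)),([641.5,-52,80],Rtool(100)),([641.5,-52,13],Rtool(100))])
E
```

```text
scene tray floor 5.91
side tray floor 5.2
[-0.0, -0.0, -0.615, -0.0, 0.0, 0.0] rows>=2 -> [472.9 -49.6  80. ]
[-0.075, 0.698, 0.0, -0.0, 0.0, -0.026] rows>=2 -> [557.2 -50.8  80. ]
[-0.104, 0.695, 0.0, -0.0, 0.0, -0.026] rows>=2 -> [641.5 -52.1  80. ]
[0.001, 0.0, 0.559, -0.0, 0.0, 0.0] rows>=2 -> [641.5 -52.   13. ]
```

```bash

python3 -m pendant '[[0,0,-0.1,0,0,0,0],[0,0,-0.3,0,0,0,0],[0,0,-0.5,0,0,0,0],[0,0,-0.615,0,0,0,0],[0,0,-0.615,0,0,0,0]]'
python3 -m pendant '[[-0.01,0.12,0,0,0,-0.005,0],[-0.03,0.3,0,0,0,-0.01,0],[-0.05,0.5,0,0,0,-0.02,0],[-0.075,0.698,0,0,0,-0.026,0],[-0.075,0.698,0,0,0,-0.026,0]]'
python3 -m pendant '[[-0.02,0.12,0,0,0,-0.005,0],[-0.045,0.3,0,0,0,-0.01,0],[-0.075,0.5,0,0,0,-0.02,0],[-0.104,0.695,0,0,0,-0.026,0],[-0.104,0.695,0,0,0,-0.026,0]]'
python3 -m pendant '[[0,0,0.1,0,0,0,0],[0,0,0.25,0,0,0,0],[0,0,0.4,0,0,0,0],[0,0,0.5,0,0,0,0],[0,0,0.5,0,0,0,0]]'
python3 -m pendant '[[0,0,0.015,0,0,0,0],[0,0,0.03,0,0,0,0],[0,0,0.045,0,0,0,0],[0,0,0.055,0,0,0,0],[0,0,0.055,0,0,0,0]]'
```

```text
time: 5.28
eef_pos: [473.8, -49.8, 80.4]
tcp_rot: [179.9, 0.0, 95.3]
contact_force: [-1.0, -0.3, -2.8]
finger_gap: 0.144
grasp_force: 54.6
time: 5.9
eef_pos: [559.5, -51.0, 78.3]
tcp_rot: [180.0, 0.0, 97.7]
contact_force: [-0.2, -0.3, -2.0]
finger_gap: 0.143
grasp_force: 54.6
time: 6.52
eef_pos: [643.2, -52.2, 79.1]
tcp_rot: [179.9, 0.0, 100.0]
contact_force: [-0.3, 0.0, -3.1]
finger_gap: 0.144
grasp_force: 54.6
time: 7.15
eef_pos: [640.4, -51.9, 17.8]
tcp_rot: [-179.8, -0.1, 100.0]
contact_force: [0.7, 0.2, -1.8]
finger_gap: 0.141
grasp_force: 54.6
time: 7.78
eef_pos: [641.6, -52.1, 12.9]
tcp_rot: [-180.0, 0.0, 100.0]
contact_force: [0.5, -0.7, -2.3]
finger_gap: 0.144
grasp_force: 54.6
```

```bash

python3 -m pendant '[[0,0,0.006,0,0,0,0],[0,0,0.012,0,0,0,0],[0,0,0.016,0,0,0,0],[0,0,0.016,0,0,0,0]]'
python3 -m pendant '[[0,0,0.0,0,0,0,0.25],[0,0,0,0,0,0,0.4],[0,0,0,0,0,0,0.4],[0,0,0,0,0,0,0.4]]'
python3 -m pendant '[[0,0,-0.1,0,0,0,0.4],[0,0,-0.3,0,0,0,0.4],[0,0,-0.6,0,0,0,0.5],[0,0,-0.9,0,0,0,1],[0,0,-0.9,0,0,0,1]]'
python3 - <<'E'
from h import *
c=bot.camera_params("wrist"); p,d=bot.capture("wrist"); P=cloud(c,d); z=P[...,2]
th=np.radians(9.8); e=P[...,:2]-np.array([642,-56]); tx=e@[np.cos(th),np.sin(th)]; ty=e@[-np.sin(th),np.cos(th)]
m=(abs(tx)<48)&(abs(ty)<93)&(z>12)&(z<40)
print(m.sum(),"z",np.percentile(z[m],[5,50,95]).round(1),"tx",np.percentile(tx[m],[1,99]).round(1),"ty",np.percentile(ty[m],[1,99]).round(1))
# next: board
n=np.array([.867,.167,.469]);up=np.array([-.461,-.089,.883]); L=Rtool(100.9,28)
top=np.array([574.4,181.2,122.7])
plan([([600,20,215],Rtool(100)),(top+75*up,L),(top-38*up,L)])
E
```

```text
time: 8.28
eef_pos: [641.6, -52.1, 11.3]
tcp_rot: [180.0, 0.0, 100.0]
contact_force: [-0.8, 0.3, 0.8]
finger_gap: 0.143
grasp_force: 54.8
time: 8.78
eef_pos: [641.6, -52.1, 11.0]
tcp_rot: [180.0, 0.0, 100.0]
contact_force: [-0.4, 0.8, 0.5]
finger_gap: 0.4
grasp_force: 0.0
time: 9.4
eef_pos: [644.2, -52.6, 123.5]
tcp_rot: [179.5, 0.2, 100.0]
contact_force: [-0.0, 0.8, -0.4]
finger_gap: 0.898
grasp_force: 0.0
5435 z [18.  20.  22.3] tx [-40.6  37.6] ty [-93.   66.3]
[0.327, -0.121, -0.392, 0.001, 0.001, -0.0] rows>=2 -> [621.3 -16.1 168.2]
[0.327, -0.122, -0.391, 0.001, 0.001, -0.0] rows>=2 -> [600.   19.9 215. ]
[0.678, -0.135, 0.11, -0.155, 0.001, -0.005] rows>=2 -> [569.9  97.3 202. ]
[0.678, -0.153, 0.075, -0.155, 0.001, -0.005] rows>=2 -> [539.8 174.5 189. ]
[-0.0, 0.001, 0.942, -0.001, -0.0, -0.0] rows>=2 -> [591.9 184.6  89.2]
```

```bash

python3 -m pendant '[[0.16,-0.06,-0.2,0,0,0,1],[0.327,-0.121,-0.392,0,0,0,1],[0.327,-0.121,-0.392,0,0,0,1]]'
python3 -m pendant '[[0.16,-0.06,-0.2,0,0,0,1],[0.327,-0.122,-0.391,0,0,0,1],[0.327,-0.122,-0.391,0,0,0,1]]'
python3 -m pendant '[[0.34,-0.07,0.06,-0.078,0,0,1],[0.678,-0.135,0.11,-0.155,0.001,-0.005,1],[0.678,-0.135,0.11,-0.155,0.001,-0.005,1]]'
python3 -m pendant '[[0.34,-0.08,0.04,-0.078,0,0,1],[0.678,-0.153,0.075,-0.155,0.001,-0.005,1],[0.678,-0.153,0.075,-0.155,0.001,-0.005,1],[0.678,-0.153,0.075,-0.155,0.001,-0.005,1]]'
python3 -m pendant '[[0,0,0,0,0,0,1],[0,0,0,0,0,0,1]]'
python3 - <<'E'
from h import *
c=bot.camera_params("wrist"); p,d=bot.capture("wrist"); cv2.imwrite("pics/w2.png",p); np.savez("w2.npz",p=p,d=d,**c)
up=np.array([-.461,-.089,.883]); L=Rtool(100.9,28)
top=np.array([574.4,181.2,122.7])
print(bot.state()['tcp_rot'])
plan([(top-38*up,L)])
# wrist view of the top: points near the top edge in board frame
P=cloud(c,d).reshape(-1,3); hsv=cv2.cvtColor(p,cv2.COLOR_BGR2HSV).reshape(-1,3)
B=np.c_[up*0+[.867,.167,.469],[-.189,.982,0],up]; q=(P-top)@B
m=(abs(q[:,0])<20)&(abs(q[:,1])<80)&(abs(q[:,2])<25)&(hsv[:,1]<50)
print(m.sum(),np.nanpercentile(q[m],[2,50,98],axis=0).round(1))
E
```

```text
time: 9.82
eef_pos: [620.3, -15.0, 166.8]
tcp_rot: [179.9, 0.0, 100.1]
contact_force: [1.1, -0.2, -0.6]
finger_gap: 1.0
grasp_force: 0.0
time: 10.2
eef_pos: [599.6, 20.3, 213.1]
tcp_rot: [179.9, 0.0, 100.1]
contact_force: [0.0, -0.2, 0.2]
finger_gap: 0.996
grasp_force: 0.0
time: 10.58
eef_pos: [562.9, 98.1, 195.2]
tcp_rot: [166.6, -0.1, 100.6]
contact_force: [0.2, -0.1, 0.7]
finger_gap: 0.999
grasp_force: 0.0
time: 11.08
eef_pos: [540.7, 174.1, 186.6]
tcp_rot: [152.1, 0.1, 100.9]
contact_force: [0.4, 0.0, 0.2]
finger_gap: 0.997
grasp_force: 0.0
time: 11.32
eef_pos: [540.7, 173.9, 187.1]
tcp_rot: [152.0, 0.1, 100.8]
contact_force: [-0.6, 0.2, -0.7]
finger_gap: 0.998
grasp_force: 0.0
[1.52066436e+02 5.85374502e-02 1.00825211e+02]
[0.007, 0.006, 0.925, -0.001, 0.001, -0.0] rows>=2 -> [591.9 184.6  89.2]
2923 [[ -4.9 -41.5  -1.4]
 [  1.4  10.3   0.3]
 [  7.6  53.8   1.6]]
```

View pics/w2.png

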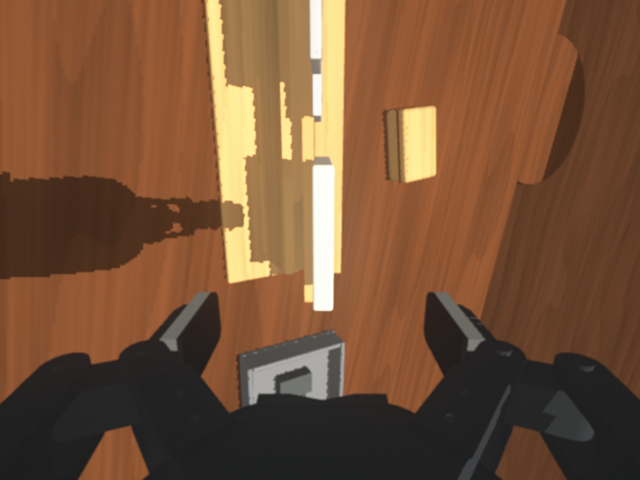

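The wrist view shows the board's top edge at x≈313–333, y≈160–310, centred between the fingers. Along the width its middle is about 5 mm further on, so I'll correct for that and go down to grip it.

```bash

python3 -m pendant '[[0.045,0.015,0.2,0,0,0,1],[0.045,0.015,0.45,0,0,0,1],[0.045,0.015,0.7,0,0,0,1],[0.045,0.015,0.9,0,0,0,1],[0.045,0.015,0.925,0,0,0,1]]'
python3 -m pendant '[[0,0,0,0,0,0,0.5],[0,0,0,0,0,0,0],[0,0,0,0,0,0,0],[0,0,0,0,0,0,0],[0,0,0,0,0,0,0]]' 50
python3 -m pendant '[[0,0,0,0,0,0,0],[0,0,0,0,0,0,0],[0,0,0,0,0,0,0]]'
```

```text
time: 12.0
eef_pos: [590.7, 189.5, 87.6]
tcp_rot: [152.3, 0.1, 100.9]
contact_force: [-0.2, 0.0, 0.7]
finger_gap: 1.004
grasp_force: 0.0
time: 12.62
eef_pos: [590.6, 190.0, 90.2]
tcp_rot: [152.0, 0.0, 100.9]
contact_force: [-3.3, -1.2, 5.4]
finger_gap: 0.163
grasp_force: 49.7
time: 13.0
eef_pos: [590.6, 190.0, 90.1]
tcp_rot: [152.0, 0.0, 100.9]
contact_force: [-4.4, -0.2, 5.1]
finger_gap: 0.155
grasp_force: 49.7
```

```bash
python3 - <<'E'
from h import *
s=bot.state(); up=-rot(s['tcp_rot'])[:,2]
plan([(s['eef_pos']+112*up,rot(s['tcp_rot'])),([530,40,225],Rtool(90)),([501.2,-278.5,195],Rtool(71.5))])
E
```

```text
[0.0, -0.0, -0.933, 0.0, 0.0, 0.0] rows>=2 -> [539.  180.2 189. ]
[-0.567, -0.06, -0.201, 0.155, -0.015, 0.059] rows>=2 -> [534.6 110.1 207. ]
[-0.576, -0.053, -0.174, 0.155, -0.015, 0.059] rows>=2 -> [530.  40. 225.]
[-0.884, -0.081, 0.085, 0.0, 0.0, 0.069] rows>=2 -> [520.4 -66.1 215. ]
[-0.888, 0.016, 0.085, 0.0, 0.0, 0.069] rows>=2 -> [ 510.8 -172.3  205. ]
[-0.882, 0.111, 0.085, 0.0, 0.0, 0.069] rows>=2 -> [ 501.2 -278.5  195. ]
```

```bash

python3 -m pendant '[[0,0,-0.1,0,0,0,0],[0,0,-0.3,0,0,0,0],[0,0,-0.55,0,0,0,0],[0,0,-0.8,0,0,0,0],[0,0,-0.933,0,0,0,0]]'
python3 -m pendant '[[-0.1,-0.01,-0.04,0.03,-0.003,0.012,0],[-0.23,-0.02,-0.08,0.07,-0.006,0.024,0],[-0.4,-0.04,-0.14,0.11,-0.01,0.041,0],[-0.567,-0.06,-0.201,0.155,-0.015,0.059,0],[-0.567,-0.06,-0.201,0.155,-0.015,0.059,0]]'
python3 -m pendant '[[-0.1,-0.01,-0.04,0.03,-0.003,0.012,0],[-0.23,-0.02,-0.07,0.07,-0.006,0.024,0],[-0.4,-0.035,-0.12,0.11,-0.01,0.041,0],[-0.576,-0.053,-0.174,0.155,-0.015,0.059,0],[-0.576,-0.053,-0.174,0.155,-0.015,0.059,0]]'
python3 -m pendant '[[-0.2,-0.02,0.02,0,0,0.016,0],[-0.43,-0.04,0.04,0,0,0.034,0],[-0.66,-0.06,0.063,0,0,0.052,0],[-0.884,-0.081,0.085,0,0,0.069,0],[-0.884,-0.081,0.085,0,0,0.069,0]]'
python3 -m pendant '[[-0.2,0.004,0.02,0,0,0.016,0],[-0.43,0.008,0.04,0,0,0.034,0],[-0.66,0.012,0.063,0,0,0.052,0],[-0.888,0.016,0.085,0,0,0.069,0],[-0.888,0.016,0.085,0,0,0.069,0]]'
python3 -m pendant '[[-0.2,0.025,0.02,0,0,0.016,0],[-0.43,0.054,0.04,0,0,0.034,0],[-0.66,0.083,0.063,0,0,0.052,0],[-0.882,0.111,0.085,0,0,0.069,0],[-0.882,0.111,0.085,0,0,0.069,0]]'
python3 -m pendant '[[0,0,0,0,0,0,0],[0,0,0,0,0,0,0]]' | head -3
python3 - <<'E'
from h import *
s=bot.state(); print(s['eef_pos'],s['tcp_rot'],s['finger_gap'])
up=-rot(s['tcp_rot'])[:,2]; a=np.radians(71.5)
B=np.c_[[np.sin(a),-np.cos(a),0],[np.cos(a),np.sin(a),0],[0,0,1]]; C=np.array([501.2,-278.5,12])
for n in("scene","side","wrist"):
    c=bot.camera_params(n); p,d=bot.capture(n); cv2.imwrite(f"pics/{n}3.png",p); np.savez(n+"3.npz",p=p,d=d,**c)
    q=(cloud(c,d).reshape(-1,3)-C)@B; hsv=cv2.cvtColor(p,cv2.COLOR_BGR2HSV).reshape(-1,3)
    m=(abs(q[:,0])<25)&(abs(q[:,1])<75)&(q[:,2]>65)&(q[:,2]<148)&(hsv[:,1]<50)&(hsv[:,2]>100)
    if m.sum()<50: print(n,m.sum()); continue
    print(n,m.sum(),"x,y,z pct\n",np.percentile(q[m],[2,25,50,75,98],axis=0).round(1))
    for lo in(70,90,110,130):
        k=m&(q[:,2]>lo)&(q[:,2]<lo+15); print("  x at z",lo,np.median(q[k,0]).round(1) if k.sum()>10 else None,k.sum())
    r=(q[:,2]>38)&(q[:,2]<47)&(abs(q[:,0])<130)&(abs(q[:,1])<80); print("  rack top x,y",np.percentile(q[r],[1,99],axis=0)[:,:2].round(1).tolist(), r.sum())
E
```

```text
time: 13.62
eef_pos: [538.1, 180.0, 189.5]
tcp_rot: [152.1, 0.0, 100.9]
contact_force: [0.0, -0.2, -1.5]
finger_gap: 0.159
grasp_force: 50.0
time: 14.25
eef_pos: [536.0, 109.1, 206.6]
tcp_rot: [166.0, -0.6, 95.4]
contact_force: [-0.5, 0.5, -1.1]
finger_gap: 0.156
grasp_force: 50.0
time: 14.88
eef_pos: [530.9, 39.7, 223.6]
tcp_rot: [-180.0, 0.1, 90.0]
contact_force: [0.2, 1.4, -1.6]
finger_gap: 0.155
grasp_force: 50.0
time: 15.5
eef_pos: [519.5, -66.0, 213.5]
tcp_rot: [-179.9, 0.1, 83.8]
contact_force: [0.1, -0.0, -1.7]
finger_gap: 0.154
grasp_force: 49.9
time: 16.12
eef_pos: [510.8, -171.9, 203.8]
tcp_rot: [-180.0, 0.1, 77.6]
contact_force: [-0.7, -0.3, -1.8]
finger_gap: 0.159
grasp_force: 49.9
time: 16.75
eef_pos: [501.7, -278.0, 193.9]
tcp_rot: [-180.0, 0.1, 71.4]
contact_force: [0.4, 1.3, -2.0]
finger_gap: 0.156
grasp_force: 49.9
time: 17.0
eef_pos: [501.5, -276.9, 194.5]
tcp_rot: [-180.0, 0.1, 71.5]
[ 501.53052528 -276.94677889  194.52442041] [-1.79974400e+02  8.30393213e-02  7.15165888e+01] 0.15692968778922115
scene 482 x,y,z pct
 [[  1.2 -48.3 111.4]
 [  5.2 -23.8 120.7]
 [  6.2   1.6 130. ]
 [  7.2  27.7 139.1]
 [  9.2  48.1 147.3]]
  x at z 70 None 0
  x at z 90 None 0
  x at z 110 6.1 174
  x at z 130 6.2 205
  rack top x,y [[-91.0, -56.0], [96.6, 51.5]] 1941
side 246 x,y,z pct
 [[ -7.  -44.9 112.4]
 [ -5.7 -18.4 121.5]
 [ -4.8  15.6 130.2]
 [ -3.6  45.1 138.8]
 [  5.6  50.9 147.3]]
  x at z 70 None 0
  x at z 90 None 0
  x at z 110 -4.7 89
  x at z 130 -4.9 103
  rack top x,y [[-93.6, -54.7], [95.6, 54.6]] 1813
wrist 116 x,y,z pct
 [[ -5.8  50.  122.5]
 [ -3.3  50.4 130.9]
 [ -0.8  50.5 138.3]
 [  2.4  50.5 143.1]
 [  5.3  50.6 147.6]]
  x at z 70 None 0
  x at z 90 None 0
  x at z 110 None 9
  x at z 130 -0.3 66
  rack top x,y [[-94.0, -52.6], [93.4, 54.1]] 20062
```

```bash

python3 -m pendant '[[0,0.004,0.1,0,0,0,0],[0,0.004,0.22,0,0,0,0],[0,0.004,0.36,0,0,0,0],[0,0.004,0.48,0,0,0,0],[0,0.004,0.48,0,0,0,0]]'
python3 -m pendant '[[0,0,0.03,0,0,0,0],[0,0,0.06,0,0,0,0],[0,0,0.09,0,0,0,0],[0,0,0.12,0,0,0,0],[0,0,0.12,0,0,0,0]]'
```

```text
time: 17.77
eef_pos: [500.6, -278.2, 134.8]
tcp_rot: [-179.8, 0.1, 71.4]
contact_force: [-0.6, -0.9, -1.1]
finger_gap: 0.158
grasp_force: 49.8
time: 18.4
eef_pos: [501.4, -278.7, 122.1]
tcp_rot: [-179.9, 0.1, 71.4]
contact_force: [-0.1, 0.2, -1.9]
finger_gap: 0.157
grasp_force: 49.9
```

```bash

python3 -m pendant '[[0,0,0.04,0,0,0,0],[0,0,0.08,0,0,0,0],[0,0,0.12,0,0,0,0],[0,0,0.16,0,0,0,0],[0,0,0.16,0,0,0,0]]'
python3 -m pendant '[[0,0,0.03,0,0,0,0],[0,0,0.06,0,0,0,0],[0,0,0.09,0,0,0,0],[0,0,0.12,0,0,0,0],[0,0,0.12,0,0,0,0]]'
```

```text
time: 19.02
eef_pos: [501.3, -278.7, 102.6]
tcp_rot: [-179.9, 0.1, 71.4]
contact_force: [0.5, 0.7, -1.2]
finger_gap: 0.156
grasp_force: 49.9
time: 19.65
eef_pos: [501.4, -278.8, 88.4]
tcp_rot: [-179.9, 0.1, 71.4]
contact_force: [-0.4, 0.2, -1.5]
finger_gap: 0.159
grasp_force: 49.9
```

```bash

python3 -m pendant '[[0,0,0.008,0,0,0,0],[0,0,0.016,0,0,0,0],[0,0,0.024,0,0,0,0],[0,0,0.024,0,0,0,0]]'
python3 -m pendant '[[0,0,0.006,0,0,0,0],[0,0,0.012,0,0,0,0],[0,0,0.016,0,0,0,0],[0,0,0.016,0,0,0,0]]'
```

```text
time: 20.15
eef_pos: [501.5, -278.9, 85.8]
tcp_rot: [-180.0, 0.1, 71.4]
contact_force: [-1.0, 0.4, -1.7]
finger_gap: 0.16
grasp_force: 49.9
time: 20.65
eef_pos: [501.7, -279.2, 85.4]
tcp_rot: [180.0, 0.2, 71.4]
contact_force: [-1.3, 1.0, 7.6]
finger_gap: 0.161
grasp_force: 51.5
```

```bash

python3 -m pendant '[[0,0,0,0,0,0,0.2],[0,0,0,0,0,0,0.3],[0,0,0,0,0,0,0.4],[0,0,0,0,0,0,0.4]]'
python3 -m pendant '[[0,0,-0.1,0,0,0,0.4],[0,0,-0.3,0,0,0,0.4],[0,0,-0.6,0,0,0,0.4],[0,0,-0.95,0,0,0,0.4],[0,0,-0.95,0,0,0,0.4]]'
python3 -m pendant '[[0,0,-0.1,0,0,0,1],[0,0,-0.25,0,0,0,1],[0,0,-0.25,0,0,0,1]]'
python3 - <<'E'
from h import *
a=np.radians(71.5)
B=np.c_[[np.sin(a),-np.cos(a),0],[np.cos(a),np.sin(a),0],[0,0,1]]; C=np.array([501.2,-278.5,12])
for n in("scene","side"):
    c=bot.camera_params(n); p,d=bot.capture(n); cv2.imwrite(f"pics/{n}4.png",p)
    q=(cloud(c,d).reshape(-1,3)-C)@B; hsv=cv2.cvtColor(p,cv2.COLOR_BGR2HSV).reshape(-1,3)
    m=(abs(q[:,0])<25)&(abs(q[:,1])<75)&(q[:,2]>50)&(q[:,2]<125)&(hsv[:,1]<50)&(hsv[:,2]>100)
    print(n,m.sum(),np.percentile(q[m],[2,50,98],axis=0).round(1).tolist())
up=np.array([-.461,-.089,.883]); L=Rtool(100.9,28); top=np.array([535.5,318.1,138.9])
plan([([520,-60,225],Rtool(85)),([520,200,230],Rtool(98,14)),(top+65*up,L)])
E
```

```text
time: 21.15
eef_pos: [501.6, -278.9, 83.8]
tcp_rot: [-180.0, 0.1, 71.4]
contact_force: [0.1, 0.6, -0.4]
finger_gap: 0.397
grasp_force: 0.0
time: 21.78
eef_pos: [503.9, -280.2, 202.7]
tcp_rot: [179.5, 0.3, 71.4]
contact_force: [-0.5, 0.5, 0.3]
finger_gap: 0.397
grasp_force: 0.0
time: 22.15
eef_pos: [502.1, -278.9, 228.6]
tcp_rot: [180.0, 0.2, 71.4]
contact_force: [-0.4, -0.3, -0.7]
finger_gap: 0.994
grasp_force: 0.0
scene 908 [[-4.5, -50.6, 51.3], [6.9, -1.0, 87.9], [10.3, 45.8, 112.7]]
side 534 [[-6.1, -47.8, 52.6], [-3.5, 10.3, 93.2], [7.8, 48.9, 112.9]]
[0.887, -0.216, 0.008, -0.001, 0.0, -0.075] rows>=2 -> [ 510.7 -169.2  226. ]
[0.907, -0.111, 0.007, -0.001, 0.0, -0.075] rows>=2 -> [520. -60. 225.]
[0.719, -0.064, -0.015, -0.052, 0.006, -0.048] rows>=2 -> [520.   26.6 226.7]
[0.722, -0.008, -0.011, -0.052, 0.006, -0.048] rows>=2 -> [520.  113.3 228.3]
[0.721, 0.046, -0.003, -0.052, 0.006, -0.048] rows>=2 -> [519.9 200.  230. ]
[0.472, -0.029, 0.137, -0.077, 0.006, -0.015] rows>=1 -> [512.7 256.1 213.1]
[0.472, -0.034, 0.137, -0.077, 0.006, -0.015] rows>=1 -> [505.6 312.4 196.3]
```

```bash

python3 -m pendant '[[0.44,-0.11,0,0,0,-0.037,1],[0.887,-0.216,0.008,0,0,-0.075,1],[0.887,-0.216,0.008,0,0,-0.075,1]]' | head -2
python3 -m pendant '[[0.45,-0.055,0,0,0,-0.037,1],[0.907,-0.111,0.007,0,0,-0.075,1],[0.907,-0.111,0.007,0,0,-0.075,1]]' | head -2
python3 -m pendant '[[0.36,-0.03,-0.008,-0.026,0.003,-0.024,1],[0.719,-0.064,-0.015,-0.052,0.006,-0.048,1],[0.719,-0.064,-0.015,-0.052,0.006,-0.048,1]]' | head -2
python3 -m pendant '[[0.36,-0.004,-0.005,-0.026,0.003,-0.024,1],[0.722,-0.008,-0.011,-0.052,0.006,-0.048,1],[0.722,-0.008,-0.011,-0.052,0.006,-0.048,1]]' | head -2
python3 -m pendant '[[0.36,0.023,0,-0.026,0.003,-0.024,1],[0.721,0.046,-0.003,-0.052,0.006,-0.048,1],[0.721,0.046,-0.003,-0.052,0.006,-0.048,1]]' | head -2
python3 -m pendant '[[0.24,-0.015,0.07,-0.04,0.003,-0.008,1],[0.472,-0.029,0.137,-0.077,0.006,-0.015,1],[0.472,-0.029,0.137,-0.077,0.006,-0.015,1]]' | head -2
python3 -m pendant '[[0.24,-0.017,0.07,-0.04,0.003,-0.008,1],[0.472,-0.034,0.137,-0.077,0.006,-0.015,1],[0.472,-0.034,0.137,-0.077,0.006,-0.015,1],[0.472,-0.034,0.137,-0.077,0.006,-0.015,1],[0.472,-0.034,0.137,-0.077,0.006,-0.015,1]]' | head -3
python3 - <<'E'
from h import *
c=bot.camera_params("wrist"); p,d=bot.capture("wrist"); cv2.imwrite("pics/w5.png",p)
up=np.array([-.461,-.089,.883]); L=Rtool(100.9,28); top=np.array([535.5,318.1,138.9])
print(bot.state()['eef_pos'],bot.state()['tcp_rot'])
P=cloud(c,d).reshape(-1,3); hsv=cv2.cvtColor(p,cv2.COLOR_BGR2HSV).reshape(-1,3)
B=np.c_[[.867,.167,.469],[-.189,.982,0],up]; q=(P-top)@B
m=(abs(q[:,0])<20)&(abs(q[:,1])<80)&(abs(q[:,2])<15)&(hsv[:,1]<60)
print(m.sum(),np.nanpercentile(q[m],[2,50,98],axis=0).round(1).tolist())
plan([(top-42*up,L)])
E
```

```text
time: 22.62
eef_pos: [510.2, -165.8, 225.6]
time: 23.0
eef_pos: [519.9, -57.8, 224.8]
time: 23.38
eef_pos: [519.5, 27.0, 226.9]
time: 23.75
eef_pos: [520.2, 113.1, 228.6]
time: 24.12
eef_pos: [520.7, 199.6, 230.2]
time: 24.5
eef_pos: [512.4, 254.3, 212.2]
time: 25.12
eef_pos: [507.4, 310.9, 197.8]
tcp_rot: [152.1, 0.1, 100.7]
[507.19566298 311.09786545 197.72959054] [1.52068617e+02 4.74548830e-02 1.00741799e+02]
973 [[-2.2, -29.6, -2.3], [0.6, 6.8, 0.0], [3.2, 38.2, 1.3]]
[0.015, -0.015, 0.897, -0.001, 0.001, -0.001] rows>=2 -> [554.8 321.9 101.8]
```

View pics/w5.png

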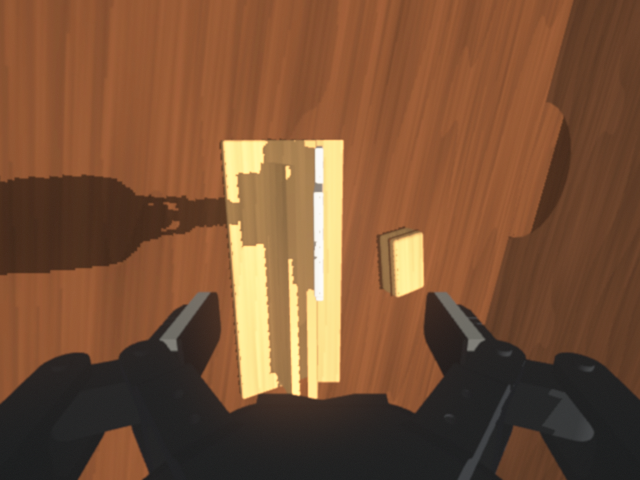

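The template's top edge is at x≈318, y≈147–300, centred between the fingers, with its middle about 4 mm further along. I'll correct for that and grip it.

```bash

python3 -m pendant '[[0.05,-0.01,0.2,0,0,0,1],[0.05,-0.01,0.42,0,0,0,1],[0.05,-0.01,0.66,0,0,0,1],[0.05,-0.01,0.86,0,0,0,1],[0.05,-0.01,0.897,0,0,0,1]]'
python3 -m pendant '[[0,0,0,0,0,0,0.5],[0,0,0,0,0,0,0],[0,0,0,0,0,0,0],[0,0,0,0,0,0,0],[0,0,0,0,0,0,0]]' 50
python3 -m pendant '[[0,0,0,0,0,0,0],[0,0,0,0,0,0,0],[0,0,0,0,0,0,0]]'
python3 - <<'E'
from h import *
s=bot.state(); up=-rot(s['tcp_rot'])[:,2]; e=60*np.array([.948,-.317,0])
for sg in(1,-1):
    c=np.array([501.2,-278.5,0])+sg*e; print(c)
p,M=plan([(s['eef_pos']+115*up,rot(s['tcp_rot'])),([520,160,250],Rtool(95,0)),([480,-60,250],Rtool(84))])
print("near");plan([([444.3,-259.5,215],Rtool(71.5))],p,M)
E
```

```text
time: 25.8
eef_pos: [553.6, 326.2, 99.8]
tcp_rot: [152.3, 0.1, 100.8]
contact_force: [0.2, -1.1, 0.3]
finger_gap: 1.002
grasp_force: 0.0
time: 26.42
eef_pos: [553.3, 327.4, 102.0]
tcp_rot: [152.1, 0.0, 100.9]
contact_force: [-1.7, -1.0, 3.1]
finger_gap: 0.064
grasp_force: 49.6
time: 26.8
eef_pos: [553.3, 327.4, 102.0]
tcp_rot: [152.1, 0.0, 100.9]
contact_force: [-3.0, -0.4, 5.5]
finger_gap: 0.064
grasp_force: 49.8
[ 558.08 -297.52    0.  ]
[ 444.32 -259.48    0.  ]
[0.0, 0.0, -0.958, 0.0, 0.0, 0.0] rows>=2 -> [500.4 317.3 203.5]
[-0.659, 0.052, -0.191, 0.155, -0.008, 0.032] rows>=2 -> [510.2 238.6 226.7]
[-0.659, 0.039, -0.194, 0.155, -0.008, 0.032] rows>=2 -> [520. 160. 250.]
[-0.899, -0.246, 0.0, 0.0, 0.0, 0.061] rows>=2 -> [500.  50. 250.]
[-0.918, -0.158, 0.0, 0.0, 0.0, 0.061] rows>=2 -> [480. -60. 250.]
near
[-0.842, -0.061, 0.146, 0.0, 0.0, 0.069] rows>=2 -> [ 462.2 -159.7  232.6]
[-0.844, 0.03, 0.147, 0.0, 0.0, 0.069] rows>=2 -> [ 444.3 -259.5  215. ]
```

```bash

python3 -m pendant '[[0,0,-0.1,0,0,0,0],[0,0,-0.3,0,0,0,0],[0,0,-0.55,0,0,0,0],[0,0,-0.8,0,0,0,0],[0,0,-0.958,0,0,0,0]]' | tail -5
python3 -m pendant '[[-0.12,0.01,-0.04,0.03,-0.002,0.006,0],[-0.28,0.022,-0.08,0.07,-0.004,0.014,0],[-0.46,0.037,-0.13,0.11,-0.006,0.023,0],[-0.659,0.052,-0.191,0.155,-0.008,0.032,0],[-0.659,0.052,-0.191,0.155,-0.008,0.032,0]]' | tail -5
python3 -m pendant '[[-0.12,0.007,-0.04,0.03,-0.002,0.006,0],[-0.28,0.016,-0.08,0.07,-0.004,0.014,0],[-0.46,0.027,-0.13,0.11,-0.006,0.023,0],[-0.659,0.039,-0.194,0.155,-0.008,0.032,0],[-0.659,0.039,-0.194,0.155,-0.008,0.032,0]]' | tail -5
python3 -m pendant '[[-0.2,-0.055,0,0,0,0.014,0],[-0.43,-0.12,0,0,0,0.03,0],[-0.68,-0.186,0,0,0,0.046,0],[-0.899,-0.246,0,0,0,0.061,0],[-0.899,-0.246,0,0,0,0.061,0]]' | tail -5
python3 -m pendant '[[-0.2,-0.035,0,0,0,0.014,0],[-0.43,-0.075,0,0,0,0.03,0],[-0.68,-0.117,0,0,0,0.046,0],[-0.918,-0.158,0,0,0,0.061,0],[-0.918,-0.158,0,0,0,0.061,0]]' | tail -5
python3 -m pendant '[[-0.2,-0.014,0.035,0,0,0.016,0],[-0.4,-0.03,0.07,0,0,0.033,0],[-0.63,-0.045,0.11,0,0,0.052,0],[-0.842,-0.061,0.146,0,0,0.069,0],[-0.842,-0.061,0.146,0,0,0.069,0]]' | tail -5
python3 -m pendant '[[-0.2,0.007,0.035,0,0,0.016,0],[-0.4,0.014,0.07,0,0,0.033,0],[-0.63,0.022,0.11,0,0,0.052,0],[-0.844,0.03,0.147,0,0,0.069,0],[-0.844,0.03,0.147,0,0,0.069,0]]' | tail -5
python3 -m pendant '[[0,0,0,0,0,0,0],[0,0,0,0,0,0,0],[0,0,0,0,0,0,0]]' | head -3
python3 - <<'E'
from h import *
s=bot.state(); print(s['eef_pos'],s['tcp_rot'],s['finger_gap']); a=np.radians(71.5)
B=np.c_[[np.sin(a),-np.cos(a),0],[np.cos(a),np.sin(a),0],[0,0,1]]; C=np.array([501.2,-278.5,12])-60*B[:,0]
for n in("scene","side","wrist"):
    c=bot.camera_params(n); p,d=bot.capture(n); cv2.imwrite(f"pics/{n}6.png",p); np.savez(n+"6.npz",p=p,d=d,**c)
    q=(cloud(c,d).reshape(-1,3)-C)@B; hsv=cv2.cvtColor(p,cv2.COLOR_BGR2HSV).reshape(-1,3)
    m=(abs(q[:,0])<20)&(abs(q[:,1])<85)&(q[:,2]>65)&(q[:,2]<190)&(hsv[:,1]<60)&(hsv[:,2]>90)
    if m.sum()>50: print(n,m.sum(),"x,y,z pct\n",np.percentile(q[m],[2,25,50,75,98],axis=0).round(1))
    k=(abs(q[:,0]-60)<20)&(abs(q[:,1])<70)&(q[:,2]>50)&(q[:,2]<106)&(hsv[:,1]<50)&(hsv[:,2]>100)
    if k.sum()>50: print("  board x,y",np.percentile(q[k],[5,50,95],axis=0)[:,:2].round(1).tolist())
E
```

```text
eef_pos: [498.8, 316.5, 203.5]
tcp_rot: [152.2, 0.1, 100.8]
contact_force: [0.4, -0.2, -1.6]
finger_gap: 0.064
grasp_force: 49.7
eef_pos: [511.0, 237.4, 226.5]
tcp_rot: [166.1, -0.3, 97.8]
contact_force: [-0.1, -0.1, -2.1]
finger_gap: 0.064
grasp_force: 49.8
eef_pos: [520.6, 159.6, 248.8]
tcp_rot: [-180.0, 0.1, 94.9]
contact_force: [-0.2, -0.0, -1.4]
finger_gap: 0.064
grasp_force: 49.8
eef_pos: [498.4, 50.1, 248.9]
tcp_rot: [-179.9, 0.0, 89.4]
contact_force: [0.0, -0.4, -2.2]
finger_gap: 0.064
grasp_force: 49.8
eef_pos: [479.7, -59.6, 249.2]
tcp_rot: [-180.0, 0.0, 83.9]
contact_force: [0.7, 0.2, -2.5]
finger_gap: 0.059
grasp_force: 49.8
eef_pos: [462.3, -159.0, 231.6]
tcp_rot: [-179.9, -0.0, 77.8]
contact_force: [0.6, 1.0, -3.3]
finger_gap: 0.064
grasp_force: 49.7
eef_pos: [444.9, -258.8, 214.3]
tcp_rot: [-180.0, -0.0, 71.6]
contact_force: [-0.5, 0.9, -1.9]
finger_gap: 0.06
grasp_force: 49.7
time: 31.55
eef_pos: [444.5, -258.7, 214.9]
tcp_rot: [180.0, 0.1, 71.6]
[ 444.49695209 -258.72359237  214.9131761 ] [1.79995434e+02 5.08518049e-02 7.16389010e+01] 0.06451498761598054
scene 1161 x,y,z pct
 [[ -0.6 -61.3 116.8]
 [  1.6 -32.8 134.7]
 [  2.7  -2.7 153.7]
 [  3.7  27.4 173.2]
 [  6.   54.6 188.7]]
  board x,y [[64.2, -47.1], [67.2, -1.4], [69.9, 44.8]]
side 474 x,y,z pct
 [[ -2.5 -60.7 117.1]
 [ -1.5 -26.1 134.3]
 [ -1.   10.1 153. ]
 [ -0.4  39.9 171.9]
 [  3.3  57.8 188.5]]
  board x,y [[54.5, -44.1], [55.9, 16.1], [65.4, 48.5]]
wrist 79 x,y,z pct
 [[ -2.8  57.6 136.1]
 [ -1.5  57.9 153.4]
 [ -0.4  57.9 167.7]
 [  1.   57.9 180.4]
 [  2.1  58.  187.7]]
  board x,y [[52.8, -41.2], [53.0, 4.9], [54.0, 48.6]]
```

```bash

python3 -m pendant '[[0,0,0.1,0,0,0,0],[0,0,0.22,0,0,0,0],[0,0,0.36,0,0,0,0],[0,0,0.5,0,0,0,0],[0,0,0.5,0,0,0,0]]'
python3 -m pendant '[[0,0,0.04,0,0,0,0],[0,0,0.08,0,0,0,0],[0,0,0.12,0,0,0,0],[0,0,0.15,0,0,0,0],[0,0,0.15,0,0,0,0]]'
```

```text
time: 32.33
eef_pos: [442.8, -258.7, 152.5]
tcp_rot: [-179.7, -0.0, 71.6]
contact_force: [-0.5, -0.6, -2.0]
finger_gap: 0.06
grasp_force: 49.7
time: 32.95
eef_pos: [444.0, -259.6, 136.4]
tcp_rot: [-180.0, 0.1, 71.6]
contact_force: [-0.1, 0.4, -2.0]
finger_gap: 0.063
grasp_force: 49.7
```

```bash

python3 -m pendant '[[0,0,0.04,0,0,0,0],[0,0,0.08,0,0,0,0],[0,0,0.12,0,0,0,0],[0,0,0.15,0,0,0,0],[0,0,0.15,0,0,0,0]]'
python3 -m pendant '[[0,0,0.03,0,0,0,0],[0,0,0.06,0,0,0,0],[0,0,0.09,0,0,0,0],[0,0,0.11,0,0,0,0],[0,0,0.11,0,0,0,0]]'
python3 -m pendant '[[0,0,0.008,0,0,0,0],[0,0,0.016,0,0,0,0],[0,0,0.024,0,0,0,0],[0,0,0.024,0,0,0,0]]'
```

```text
time: 33.58
eef_pos: [443.9, -259.6, 118.3]
tcp_rot: [-179.9, 0.1, 71.6]
contact_force: [-1.1, -0.4, -1.6]
finger_gap: 0.061
grasp_force: 49.7
time: 34.2
eef_pos: [444.0, -259.7, 105.3]
tcp_rot: [-180.0, 0.1, 71.6]
contact_force: [-0.3, 0.3, -3.2]
finger_gap: 0.066
grasp_force: 49.7
time: 34.7
eef_pos: [444.1, -259.7, 102.5]
tcp_rot: [-180.0, 0.1, 71.6]
contact_force: [-0.4, -0.3, -2.1]
finger_gap: 0.064
grasp_force: 49.7
```

```bash

python3 -m pendant '[[0,0,0.006,0,0,0,0],[0,0,0.012,0,0,0,0],[0,0,0.016,0,0,0,0],[0,0,0.016,0,0,0,0]]'
python3 -m pendant '[[0,0,0.005,0,0,0,0],[0,0,0.01,0,0,0,0],[0,0,0.01,0,0,0,0]]'
```

```text
time: 35.2
eef_pos: [444.2, -259.9, 101.0]
tcp_rot: [180.0, 0.1, 71.6]
contact_force: [-0.9, -0.5, 0.7]
finger_gap: 0.063
grasp_force: 50.3
time: 35.58
eef_pos: [444.4, -259.9, 100.9]
tcp_rot: [180.0, 0.1, 71.6]
contact_force: [-2.2, 1.2, 9.7]
finger_gap: 0.065
grasp_force: 51.6
```

On the floor of the slot. I'll release, retreat and check.

```bash

python3 -m pendant '[[0,0,0,0,0,0,0.15],[0,0,0,0,0,0,0.25],[0,0,0,0,0,0,0.35],[0,0,0,0,0,0,0.35]]'
python3 -m pendant '[[0,0,-0.1,0,0,0,0.35],[0,0,-0.3,0,0,0,0.35],[0,0,-0.6,0,0,0,0.35],[0,0,-0.95,0,0,0,0.35],[0,0,-0.95,0,0,0,0.35]]'
python3 -m pendant '[[-0.2,-0.3,-0.1,0,0,0,0.35],[-0.4,-0.6,-0.1,0,0,0,0.35],[-0.5,-0.8,-0.1,0,0,0,0.35],[-0.5,-0.8,-0.1,0,0,0,0.35]]'
python3 - <<'E'
from h import *
a=np.radians(71.5)
B=np.c_[[np.sin(a),-np.cos(a),0],[np.cos(a),np.sin(a),0],[0,0,1]]; C=np.array([501.2,-278.5,12])
th=np.radians(9.8); T=np.c_[[np.cos(th),np.sin(th),0],[-np.sin(th),np.cos(th),0],[0,0,1]]
ims=[]
for n in("scene","side"):
    c=bot.camera_params(n); p,d=bot.capture(n); P=cloud(c,d).reshape(-1,3); ims.append(p)
    q=(P-C)@B; hsv=cv2.cvtColor(p,cv2.COLOR_BGR2HSV).reshape(-1,3)
    for nm,x0 in(("board",0),("template",-60)):
        m=(abs(q[:,0]-x0)<20)&(abs(q[:,1])<75)&(q[:,2]>50)&(q[:,2]<150)&(hsv[:,1]<60)&(hsv[:,2]>90)
        print(n,nm,m.sum(),np.percentile(q[m]-[x0,0,0],[2,50,98],axis=0).round(1).tolist(),
          [np.median(q[m&(abs(q[:,2]-zz)<8),0]-x0).round(1) for zz in(60,80,100)])
    t=(P-[642,-56,0])@T; m=(abs(t[:,0])<46)&(abs(t[:,1])<91)&(t[:,2]>11)&(t[:,2]<40)
    print(n,"punch",m.sum(),np.percentile(t[m],[1,99],axis=0).round(1).tolist())
cv2.imwrite("pics/end.png",np.hstack([cv2.resize(ims[0][150:360,130:450],(400,262)),cv2.resize(ims[1][90:300,190:510],(400,262))]))
E
```

```text
time: 36.08
eef_pos: [444.1, -259.7, 99.3]
tcp_rot: [-180.0, 0.1, 71.6]
contact_force: [0.3, 0.9, 0.4]
finger_gap: 0.347
grasp_force: 0.0
time: 36.7
eef_pos: [446.3, -261.2, 217.9]
tcp_rot: [179.5, 0.2, 71.6]
contact_force: [-0.7, -1.1, -0.8]
finger_gap: 0.348
grasp_force: 0.0
time: 37.2
eef_pos: [332.5, -285.8, 225.2]
tcp_rot: [-179.9, 0.0, 71.4]
contact_force: [0.2, 0.1, -0.0]
finger_gap: 0.35
grasp_force: 0.0
scene board 902 [[-4.3, -50.3, 52.0], [6.9, -1.0, 88.5], [10.2, 46.0, 113.1]] [np.float64(7.2), np.float64(7.4), np.float64(7.3)]
scene template 894 [[-1.9, -60.3, 54.9], [3.0, -3.4, 86.3], [6.5, 52.1, 131.5]] [np.float64(2.9), np.float64(3.0), np.float64(3.1)]
scene punch 484 [[-17.8, -65.5, 11.1], [20.3, 63.3, 23.9]]
side board 544 [[-5.9, -49.7, 51.6], [-3.4, 8.5, 91.9], [7.9, 49.7, 113.5]] [np.float64(-4.0), np.float64(-4.0), np.float64(-3.9)]
side template 452 [[-2.4, -58.6, 52.5], [-0.6, 3.4, 86.6], [4.0, 55.3, 132.7]] [np.float64(-0.8), np.float64(-0.5), np.float64(-0.9)]
side punch 437 [[-18.3, -64.3, 11.3], [19.8, 65.9, 23.9]]
```

View pics/end.png

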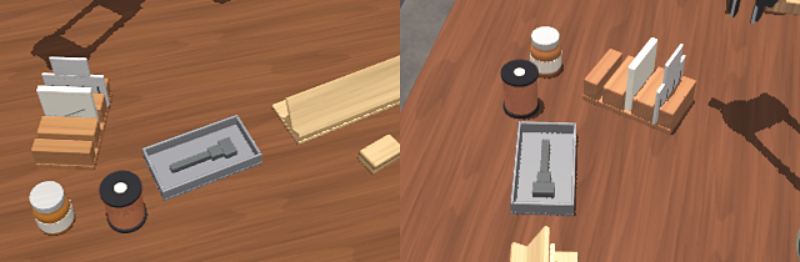

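The crops show the board upright in the middle slot, at (68,103) in the left crop. The template is upright in the narrow slot nearest the robot, at (72,70). The punch lies flat and centred in the tray, at (205,155). The stand is empty and the bystanders haven't moved, so I'm handing it in.

```bash
python3 -c "
from cell import bot
print(bot.sign_off())"
```

```text
the job is handed in; nothing more can be done
None
```

The job is handed in, though no verdict came back: the cameras show the board upright in the wide slot, the template upright in the narrow slot nearest the robot and the punch flat in the tray, with the bystanders untouched, finished at about 37 s of the 72 s allowed.

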